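# Raking-light filming of a book on a coasting turntable

### The job

Film the old book's brass boss in the changing raking light: push the turntable round by its upright knob to about a quarter of a turn per second, either way, and let go of it. While it coasts freely, ride along with the gripper straight above the boss (within 2 cm sideways, a few centimetres over it) for at least 5 seconds without a break, the sooner the better since it slows down. Then move clear and let the turntable run out to rest; never touch the book or let it shift on the platter, do not spin it fast, and leave the other things on the bench where they are.

Things in the scene. Friction and masses are not known exactly. Their poses are not given: they have to be found in the camera images.
- stand: the turntable's fixed black foot, a disc 200 mm in diameter and 22 mm high, on the bench; origin at the centre of its underside, on the vertical turning axis. It carries the platter, an aluminium disc 320 mm in diameter and 20 mm thick, nominally 2.0 kg, upper face 50 mm above the bench, with a thin black rubber mat 240 mm in diameter
- axle (a point): point on the turning axis at the height of the platter's upper face, 50 mm above the bench
- platter (a joint): platter angle about the vertical axis (rad, counter-clockwise from above positive, no stops). Nominal inertia with book 0.03 kg m2 (varies some 30 %); bearing: dry friction 0.0025 N m, viscous drag 0.001 N m s/rad, so from 1.4 rad/s it runs out in about 10 to 20 s
- knob_top (a point): centre of the top of the upright black knob on the platter, a cylinder 24 mm in diameter and 60 mm high (from 50 to 110 mm above the bench) standing 140 mm from the axis, outside the mat; turns with the platter
- book: old book with dark wooden boards, 180 x 125 x 36 mm, about 0.7 kg, lying loose and flat on the platter, centred on the axis to within a few mm, held by friction only; origin at the centre of its underside, x along its length, z up. Its upper cover is 86 mm above the bench and its corners reach 110 mm from its centre
- boss (a point): top of the round brass boss (32 mm in diameter, 8 mm high, the only one left) near one corner of the book's upper cover, at x 70, y 42 mm from the book's centre, so about 82 mm from the axis; its top is 94 mm above the bench; turns with the book
- spool: bystander: thread spool, 54 mm in diameter, 83 mm high, standing; origin at the centre of its underside
- jar: bystander: glass jar, 68 mm in diameter, 75 mm high, standing; origin at the centre of its underside
- brush: bystander: round paste brush lying on its side, 167 mm long, 34 mm thick; origin on the bench under its ferrule
- weight: bystander: dark steel pressing weight, 60 x 90 x 35 mm; origin at the centre of its underside
Mind the look-alikes: they are no part of the job. What is shaped like the book but red is not meant.

How it is judged:
By the outcome, as a careful person would: the job done as asked, in the order asked, and still so for the second after the job is handed in, with the robot touching nothing.
It also fails if it takes over 64 s, if anything falls off the work surface, if the arm or the gripper's body presses on something with over 40 N, if the wrist force passes 120 N, or if a joint passes its speed limit or range.

### The arm

A 6-joint arm with a two-finger parallel gripper is mounted at the origin on the work surface. World frame = base frame: x ahead of the robot, y to its left, z up, the work surface at z = 0. Lengths are in m, angles in rad, forces in N, time in s.
With the tool pointing down it reaches from about 0.3 to 0.875 m from the base axis. Payload 6.4 kg.
Tool frame: the origin (TCP) lies between the finger pads, 19 mm behind the fingertips; this is the grasp point; z points along the fingers, y is the line along which they close (so a half turn about z gives the same grasp; the last joint's range is limited). The gripper opens to 85 mm and grips with 20 to 120 N. Pads are 22 mm wide; open, the fingers measure 114 mm over their backs; the gripper's body (76 mm by 85 mm) begins 54 mm behind the grasp point. The pads swing forward as they close: fully open they stand 13 mm farther back than shut.
Start: joints at [1.098, 0.181, 1.607, -0, 1.354, -0.206], TCP at [0.152, 0.555, 0.25] pointing down, gripper open.
Joint ranges: [-2.99, 2.99], [-0.89, 2.07], [0.3, 2.58], [-1.14, 4.28], [0, 2.63], [-3.12, 3.12]. Speed limits (rad/s): [2.57, 2.57, 3.01, 3.14, 3.14, 3.14].

### API

Orientations are given as a unit quaternion [w, x, y, z].
In Python, from bench import ctrl, vision, workorder gives the robot as it stands. The module is installed in compiled form; this text tells all that it offers.
- The arm moves only by the tool servo_tool, never from a script. Its argument "steps" is a list of rows, each an object of numbers: "dx", "dy", "dz": the shift along the world's x, y, z as a fraction of full scale; "wx", "wy", "wz": the turn, a rotation vector about the world's x, y, z as a fraction of full scale. A call has exactly 5 rows; each row is the pose to reach, as a shift and turn from the pose commanded when the call began, turning the shorter way round; what a row does not reach only later rows make up. Full scale, the value 1, is 100 mm for a shift and pi rad for a turn. A row lasts 1/12 s, in which the tool goes at most 41.7 mm and 7.16 degrees, less where a joint would pass 70% of its speed; a pose out of reach is approached as far as the arm can. A call with a number of a shift or a turn outside -1 to 1 is refused whole. A call with a gripper value outside its range is refused whole. "jaw" is the opening, from 0 (shut) to 1 (fully open), set as the call begins (left out, the last holds). The fingers move at their own pace and stop on an object; the grip force is fixed at half the most. Time passes only in rows, so rows that repeat a pose let the fingers close, or fill a call up. It gives the time, the measured TCP pose, the force, the opening and the grip force at its end, in the units of the state.
- ctrl.get_obs(): the state, without advancing time (a new reading comes with each control period).
- vision.camera(name): name is "scene" or "top" or "wrist"; returns a dict with "frame" (400x640x3 uint8, red, green, blue), "vfov" (degrees; the focal length in pixels is half the picture's height over the tangent of half this angle, whatever the lens; pixels are square), "cx", "cy" (the principal point, pixels), "camera_from_world" (4x4, takes a point from world to camera coordinates). Camera axes: x right, y up, looking along -z (the intrinsics and any distortion apply to the point x, -y, -z); pixel columns grow to the right and rows downward; lengths in m; the calibration is good to about 2 mm. A picture is of the moment at which its call begins. There is no depth.
- workorder.hand_in(): hands the job in; it is judged then, once.
The state is a dict: "time_s": time; "q": joint angles; "dq": joint speeds; "joint_efforts": joint torques, N m; "eef_pos": TCP position; "eef_rot": TCP orientation; "wrist_force": force on the tool from outside, world axes, zero at the start; "torque": the same for the moment, N m; "opening": opening from 0.0 (shut) to 1.0 (fully open); "grasp_force": force on a finger pad.
Only numpy, scipy, OpenCV 4.12 (cv2) and the standard library are available. Lean on these libraries where they do the work, as an engineer would, in place of code of your own. Each camera call takes 0.05 s, during which the arm holds its last target. There are 200 camera calls.

## Working session

There is one attempt and no reset: what is moved stays moved. The work goes in short steps, Python scripts to look and compute and a tool call to move; the robot and the scene stay as the last step left them, time stands still between calls to the robot, and variables do not carry over. Pictures are saved under pics/ and viewed, at most 10 in all, crops included, and the job is handed in when it is done.

Besides the shell and the picture viewer there is one more tool, called after "Request:" in YAML: its name, and indented under it one key for each argument. servo_tool: Moves the arm, as the interface text tells. Its arguments: {"type":"object","properties":{"steps":{"type":"array","items":{"type":"object","properties":{"dx":{"type":"number"},"dy":{"type":"number"},"dz":{"type":"number"},"wx":{"type":"number"},"wy":{"type":"number"},"wz":{"type":"number"}}}},"jaw":{"type":"number"}},"required":["steps"]}

```bash
mkdir -p pics; cat > h.py <<'E'
import numpy as np, cv2
from bench import ctrl, vision, workorder
def f(c): return 200/np.tan(np.radians(c["vfov"])/2)
def ray(c,u,v,z):
    M=np.array(c["camera_from_world"]);R=M[:3,:3];o=-R.T@M[:3,3]
    d=R.T@np.array([(u-c["cx"])/f(c),-(v-c["cy"])/f(c),-1]);return o+d*(z-o[2])/d[2]
def proj(c,p):
    M=np.array(c["camera_from_world"]);q=M[:3,:3]@np.array(p)+M[:3,3]
    return c["cx"]-f(c)*q[0]/q[2], c["cy"]+f(c)*q[1]/q[2]
def save(c,n): cv2.imwrite("pics/"+n+".png",c["frame"][:,:,::-1])
E
python3 - <<'E'
from h import *
for n in("scene","top"):
    c=vision.camera(n);save(c,n+"0");print(n,c.keys(),c["vfov"],c["cx"],c["cy"],np.round(c["camera_from_world"],3).tolist())
    np.save(n+"0.npy",c,allow_pickle=True)
print(ctrl.get_obs())
E
```

```text
scene dict_keys(['frame', 'vfov', 'cx', 'cy', 'camera_from_world']) 45.768045336916394 319.06474905777077 193.00613126766456 [[-0.895, 0.447, -0.005, 0.397], [-0.343, -0.68, 0.648, 0.11], [0.286, 0.581, 0.762, -1.365], [0.0, 0.0, 0.0, 1.0]]
top dict_keys(['frame', 'vfov', 'cx', 'cy', 'camera_from_world']) 51.555420059633505 322.4194336419968 197.57243844760913 [[-0.029, -0.999, -0.029, 0.028], [0.981, -0.034, 0.191, -0.446], [-0.191, -0.023, 0.981, -1.29], [0.0, 0.0, 0.0, 1.0]]
{'time_s': 0.1, 'q': array([ 1.09772157e+00,  1.81457505e-01,  1.60789790e+00, -3.06052315e-06,
        1.35380143e+00, -2.06289147e-01]), 'dq': array([-0.00010953, -0.00331912, -0.0037768 ,  0.00073482, -0.00191705,
        0.00125618]), 'joint_efforts': array([ 3.26099689e-04, -4.45887673e+01, -3.52234912e+01, -2.93538724e-04,
        4.24936297e-03, -2.89112870e-05]), 'eef_pos': array([0.1513512 , 0.55424386, 0.2491843 ]), 'eef_rot': array([-2.59174012e-04,  1.32997198e-01,  9.91116105e-01, -7.37900729e-04]), 'wrist_force': array([ 0.55127096, -0.33742662,  0.31365895]), 'torque': array([ 0.00897846, -0.01370156,  0.00542297]), 'grasp_force': 0.0, 'opening': 0.9962879875070282}
```

View pics/top0.png

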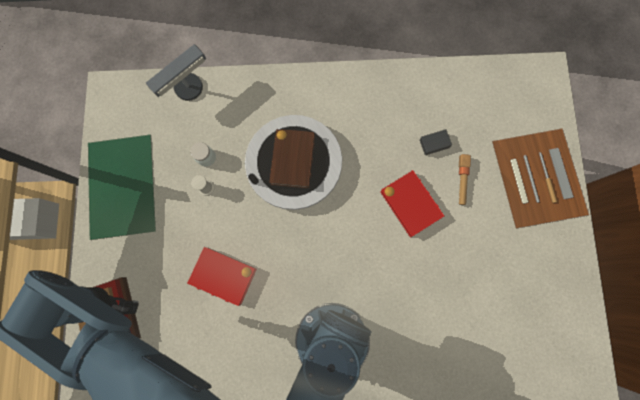

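View pics/scene0.png

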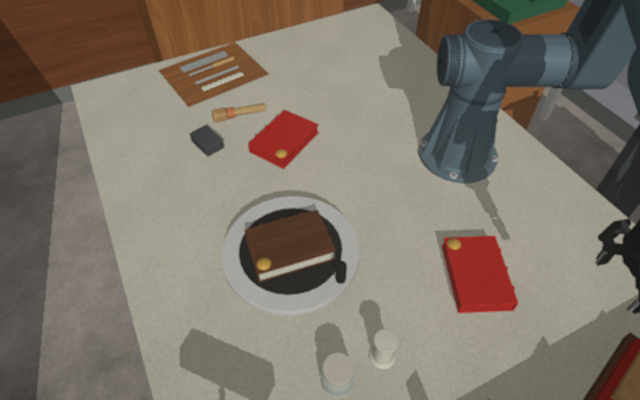

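The top view shows the turntable at about (293,161). The brown book on it has its boss at (281,134), and the knob is at (253,179). Boss candidates are (281,134) on the brown book, (389,191) on the right red book and (246,272) on the left red book. I choose the brown one on the platter. Near the platter are the jar (203,154) and spool (201,185).

```bash
cat >> h.py <<'E'
def boss_mask(fr):
    h=cv2.cvtColor(fr,cv2.COLOR_RGB2HSV)
    return cv2.inRange(h,(12,130,110),(28,255,255))
def blobs(m,amin=8):
    n,l,s,ce=cv2.connectedComponentsWithStats(m); return [(s[i,4],np.round(ce[i],1)) for i in range(1,n) if s[i,4]>=amin]
E
python3 - <<'E'
from h import *
for n in("top","scene"):
    c=np.load(n+"0.npy",allow_pickle=True).item();fr=c["frame"]
    for a,p in blobs(boss_mask(fr)): print(n,"boss?",a,p,np.round(ray(c,*p,0.092),3))
    h=cv2.cvtColor(fr,cv2.COLOR_RGB2HSV)
    m=cv2.inRange(h,(0,0,0),(180,255,45))
    for a,p in blobs(m,15):
        w=ray(c,*p,0.08)
        if abs(w[0]-.57)<.25 and abs(w[1])<.4: print(n,"dark",a,p,np.round(w,3))
c=np.load("top0.npy",allow_pickle=True).item();fr=c["frame"]
h=cv2.cvtColor(fr,cv2.COLOR_RGB2HSV)
# platter rim: gray low saturation bright
m=cv2.inRange(h,(0,0,120),(180,25,255))
m[:, :230]=0;m[:,350:]=0;m[:105]=0;m[220:]=0
cs,_=cv2.findContours(m,cv2.RETR_EXTERNAL,cv2.CHAIN_APPROX_NONE);k=max(cs,key=cv2.contourArea)
p=np.array([ray(c,*q,0.05)[:2] for q in cv2.convexHull(k)[:,0]]);
A=np.c_[2*p,np.ones(len(p))];s=np.linalg.lstsq(A,(p**2).sum(1),rcond=None)[0];print("axis",s[:2],np.sqrt(s[2]+s[:2]@s[:2]),len(p))
for nm,q in dict(jar=(203,154),spool=(201,185)).items(): print(nm,ray(c,*q,.075))
t=cv2.resize(fr[100:225,185:365],None,fx=4,fy=4,interpolation=cv2.INTER_CUBIC)
cv2.imwrite("pics/crop.png",t[:,:,::-1])
E
```

```text
top boss? 4850 [538.5 178.6] [ 0.474 -0.654  0.092]
top boss? 76 [280.6 134.4] [0.648 0.141 0.092]
top boss? 33 [463. 158.] [ 0.548 -0.43   0.092]
top boss? 61 [636.6 174.5] [ 0.476 -0.951  0.092]
top boss? 69 [389. 191.] [ 0.451 -0.193  0.092]
top boss? 21 [638.4 198. ] [ 0.403 -0.944  0.092]
top boss? 25 [243.5 271.9] [0.218 0.257 0.092]
top boss? 11 [ 81.2 324.6] [0.077 0.741 0.092]
top dark 50 [262.8 151.1] [0.598 0.201 0.08 ]
top dark 753 [312.2 167.7] [0.537 0.043 0.08 ]
top dark 33 [253.5 179.2] [0.507 0.23  0.08 ]
scene boss? 9323 [223.   33.8] [ 0.427 -0.767  0.092]
scene boss? 189 [477.5   9.5] [-0.448 -0.502  0.092]
scene boss? 937 [548.3  23. ] [-0.608 -0.316  0.092]
scene boss? 432 [518.9  93.6] [-0.246 -0.059  0.092]
scene boss? 28 [509.6 112.2] [-0.164 -0.006  0.092]
scene boss? 74 [280.9 153.2] [ 0.482 -0.148  0.092]
scene boss? 115 [454.  243.7] [0.251 0.288 0.092]
scene boss? 145 [263.5 264.1] [0.651 0.146 0.092]
scene dark 293 [277.  215.8] [0.57  0.029 0.08 ]
scene dark 26 [328.7 224.9] [0.472 0.108 0.08 ]
scene dark 1549 [292.5 273.7] [0.602 0.189 0.08 ]
scene dark 15 [337.7 240.3] [0.474 0.156 0.08 ]
axis [0.57175709 0.10660057] 0.15978854468516898 42
jar [0.59748414 0.39567992 0.075     ]
spool [0.4947874  0.39936375 0.075     ]
```

View pics/crop.png

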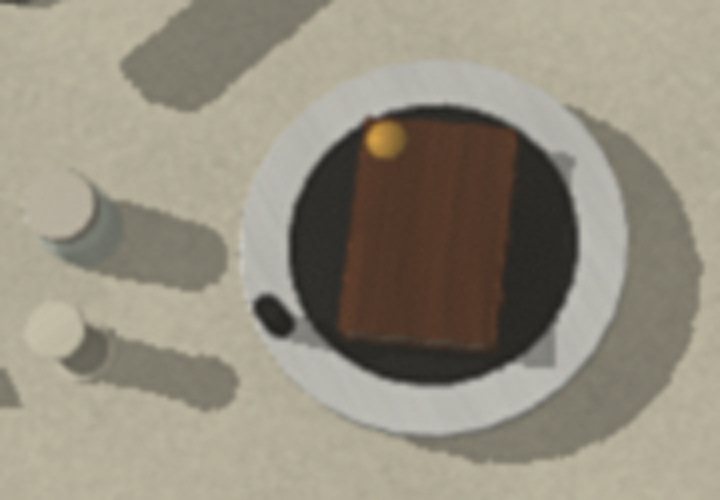

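The crop confirms the choice: the boss on the brown book is at crop (385,138) and the upright knob at (273,315).

Measured values:
- **Axis:** (0.572, 0.107), platter radius 0.160 (matches).
- **Boss:** (0.649, 0.143), r 85 mm, angle 25°.
- **Knob:** (0.507, 0.230), r 139 mm, angle 118°.

I'll shut the jaw, come down behind the knob and push counter-clockwise.

Request:
servo_tool:
  jaw: 0
  steps:
    - {"dx": 0.15, "dy": -0.11, "wz": -0.01}
    - {"dx": 0.35, "dy": -0.25, "wz": -0.02}
    - {"dx": 0.56, "dy": -0.41, "wz": -0.04}
    - {"dx": 0.78, "dy": -0.56, "wz": -0.05}
    - {"dx": 1, "dy": -0.72, "wz": -0.06}

```text
$.steps[0]: bad value
```

Request:
servo_tool:
  steps:
    - {"dx": 0.2, "dy": -0.14}
    - {"dx": 0.4, "dy": -0.29}
    - {"dx": 0.6, "dy": -0.43}
    - {"dx": 0.8, "dy": -0.58}
    - {"dx": 1, "dy": -0.72}

```text
$.steps[0]: bad value
```

Request:
servo_tool:
  steps:
    - {"dx": 0.2, "dy": -0.14}
    - {"dx": 0.4, "dy": -0.29}
    - {"dx": 0.6, "dy": -0.43}
    - {"dx": 0.8, "dy": -0.58}
    - {"dx": 1, "dy": -0.72}

```text
$.steps[0]: bad value
```

Request:
servo_tool:
  steps:
    - {"dx": 0.2, "dy": -0.14, "dz": -0.1}
    - {"dx": 0.4, "dy": -0.29, "dz": -0.2}
    - {"dx": 0.6, "dy": -0.43, "dz": -0.3}
    - {"dx": 0.8, "dy": -0.58, "dz": -0.45}
    - {"dx": 0.95, "dy": -0.72, "dz": -0.6}

```text
$.steps[0]: bad value
```

Request:
servo_tool:
  jaw: 0
  steps:
    - {"dx": 0.15, "dy": -0.11, "dz": 0, "wx": 0, "wy": 0, "wz": -0.01}
    - {"dx": 0.35, "dy": -0.25, "dz": 0, "wx": 0, "wy": 0, "wz": -0.02}
    - {"dx": 0.56, "dy": -0.41, "dz": 0, "wx": 0, "wy": 0, "wz": -0.04}
    - {"dx": 0.78, "dy": -0.56, "dz": 0, "wx": 0, "wy": 0, "wz": -0.05}
    - {"dx": 1, "dy": -0.72, "dz": 0, "wx": 0, "wy": 0, "wz": -0.06}

```text
time_s: 0.52
eef_pos: [0.2521, 0.4818, 0.2495]
eef_rot: [-0.0, 0.226, 0.974, -0.0]
wrist_force: [0.2, 0.3, 0.0]
opening: 0.296
grasp_force: 0.0
```

Request:
servo_tool:
  steps:
    - {"dx": 0.2, "dy": -0.14, "dz": 0, "wx": 0, "wy": 0, "wz": 0}
    - {"dx": 0.4, "dy": -0.29, "dz": 0, "wx": 0, "wy": 0, "wz": 0}
    - {"dx": 0.6, "dy": -0.43, "dz": 0, "wx": 0, "wy": 0, "wz": 0}
    - {"dx": 0.8, "dy": -0.58, "dz": 0, "wx": 0, "wy": 0, "wz": 0}
    - {"dx": 1, "dy": -0.72, "dz": 0, "wx": 0, "wy": 0, "wz": 0}

```text
time_s: 0.93
eef_pos: [0.3522, 0.4096, 0.2496]
eef_rot: [-0.0, 0.226, 0.974, -0.0]
wrist_force: [0.6, 0.8, 0.4]
opening: -0.002
grasp_force: 0.0
```

Request:
servo_tool:
  steps:
    - {"dx": 0.2, "dy": -0.14, "dz": 0, "wx": 0, "wy": 0, "wz": 0}
    - {"dx": 0.4, "dy": -0.29, "dz": 0, "wx": 0, "wy": 0, "wz": 0}
    - {"dx": 0.6, "dy": -0.43, "dz": 0, "wx": 0, "wy": 0, "wz": 0}
    - {"dx": 0.8, "dy": -0.58, "dz": 0, "wx": 0, "wy": 0, "wz": 0}
    - {"dx": 1, "dy": -0.72, "dz": 0, "wx": 0, "wy": 0, "wz": 0}

```text
time_s: 1.35
eef_pos: [0.4522, 0.3376, 0.2495]
eef_rot: [-0.0, 0.226, 0.974, -0.0]
wrist_force: [0.6, 0.9, 1.1]
opening: 0.001
grasp_force: 0.0
```

Request:
servo_tool:
  steps:
    - {"dx": 0.2, "dy": -0.14, "dz": -0.1, "wx": 0, "wy": 0, "wz": 0}
    - {"dx": 0.4, "dy": -0.29, "dz": -0.2, "wx": 0, "wy": 0, "wz": 0}
    - {"dx": 0.6, "dy": -0.43, "dz": -0.3, "wx": 0, "wy": 0, "wz": 0}
    - {"dx": 0.8, "dy": -0.58, "dz": -0.4, "wx": 0, "wy": 0, "wz": 0}
    - {"dx": 0.95, "dy": -0.72, "dz": -0.5, "wx": 0, "wy": 0, "wz": 0}

```text
time_s: 1.77
eef_pos: [0.5477, 0.2655, 0.199]
eef_rot: [-0.0, 0.226, 0.974, -0.0]
wrist_force: [0.5, -0.1, 0.2]
opening: 0.001
grasp_force: 0.0
```

```bash
python3 - <<'E'
from h import *
c=vision.camera("scene");d=vision.camera("wrist")
save(c,"scene1")
a=c["frame"][100:350,180:440];a=cv2.resize(a,(400,385));b=cv2.resize(d["frame"],(400,250))
cv2.imwrite("pics/pair.png",np.vstack([a,b])[:600,:,::-1]); print(ctrl.get_obs()["eef_pos"])
for r,p in blobs(boss_mask(d["frame"])): print(r,p,ray(d,*p,.092))
E
```

```text
[0.54736314 0.26396498 0.19735189]
```

View pics/pair.png

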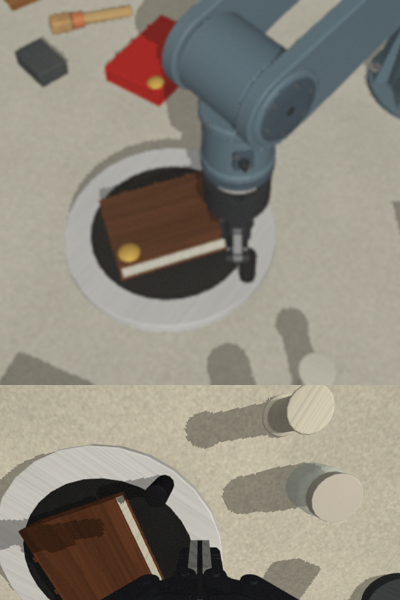

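The scene crop (top half) shows the gripper above and behind the knob, with the boss visible at (128,252). The wrist view (bottom half) shows the knob at (158,490), clear of the fingers. Next I'll descend.

Request:
servo_tool:
  steps:
    - {"dx": 0, "dy": 0, "dz": -0.25, "wx": 0, "wy": 0, "wz": 0}
    - {"dx": 0, "dy": 0, "dz": -0.5, "wx": 0, "wy": 0, "wz": 0}
    - {"dx": 0, "dy": 0, "dz": -0.75, "wx": 0, "wy": 0, "wz": 0}
    - {"dx": 0, "dy": 0, "dz": -0.95, "wx": 0, "wy": 0, "wz": 0}
    - {"dx": 0, "dy": 0, "dz": -1, "wx": 0, "wy": 0, "wz": 0}

```text
time_s: 2.28
eef_pos: [0.5434, 0.2666, 0.0962]
eef_rot: [-0.003, 0.225, 0.974, -0.001]
wrist_force: [-1.3, -1.0, -0.7]
opening: -0.001
grasp_force: 0.0
```

```bash
python3 - <<'E'
import numpy as np
c=np.array([.5836,.1308]);p0=np.array([.5477,.2655]);dt=1/12
# pusher angle: creep then accelerate
th=np.radians(105.0);w=0.0;cur=p0.copy();z=.099
for call in range(6):
    rows=[]
    for i in range(5):
        k=call*5+i
        w=[.3,.5,.5,.5,.5][k] if k<5 else min(1.58,w+0.075)
        th+=w*dt
        p=c+.14*np.array([np.cos(th),np.sin(th)])
        rows.append(np.round((p-cur)*10,2))
    print(call,np.degrees(th).round(1),w,[tuple(map(float,r)) for r in rows]);cur=cur+rows[-1]/10
E
```

```text
0 116.0 0.5 [(-0.04, -0.0), (-0.09, -0.02), (-0.15, -0.04), (-0.2, -0.06), (-0.25, -0.09)]
1 133.3 0.8749999999999998 [(-0.06, -0.03), (-0.13, -0.07), (-0.2, -0.11), (-0.27, -0.17), (-0.35, -0.24)]
2 159.6 1.2499999999999996 [(-0.08, -0.08), (-0.15, -0.17), (-0.23, -0.27), (-0.29, -0.39), (-0.35, -0.53)]
3 194.5 1.58 [(-0.05, -0.15), (-0.08, -0.31), (-0.09, -0.48), (-0.08, -0.66), (-0.05, -0.84)]
4 232.3 1.58 [(0.06, -0.17), (0.14, -0.34), (0.24, -0.49), (0.36, -0.63), (0.5, -0.75)]
5 270.0 1.58 [(0.16, -0.11), (0.32, -0.19), (0.49, -0.25), (0.67, -0.28), (0.86, -0.3)]
```

Request:
servo_tool:
  steps:
    - {"dx": -0.04, "dy": 0, "dz": -0.02, "wx": 0, "wy": 0, "wz": 0}
    - {"dx": -0.09, "dy": -0.02, "dz": -0.04, "wx": 0, "wy": 0, "wz": 0}
    - {"dx": -0.15, "dy": -0.04, "dz": -0.06, "wx": 0, "wy": 0, "wz": 0}
    - {"dx": -0.2, "dy": -0.06, "dz": -0.08, "wx": 0, "wy": 0, "wz": 0}
    - {"dx": -0.25, "dy": -0.09, "dz": -0.08, "wx": 0, "wy": 0, "wz": 0}

```text
time_s: 2.7
eef_pos: [0.5212, 0.2577, 0.0927]
eef_rot: [0.0, 0.226, 0.974, 0.0]
wrist_force: [0.1, -0.3, -0.6]
opening: -0.0
grasp_force: 0.0
```

```bash
python3 - <<'E'
import numpy as np
c=np.array([.5836,.1308]);dt=1/12
th=np.radians(116.0);w=0.5;cur=np.array([.5227,.2565])
for call in range(3):
    rows=[];
    for i in range(5):
        w=min(1.57,w+0.075); th+=w*dt
        rows.append(np.round((c+.14*np.array([np.cos(th),np.sin(th)])-cur)*10,3))
    print(np.degrees(th).round(1),round(w,2),[tuple(map(float,r)) for r in rows]);cur=cur+rows[-1]/10
E
```

```text
133.3 0.87 [(-0.064, -0.03), (-0.13, -0.068), (-0.2, -0.115), (-0.275, -0.171), (-0.351, -0.238)]
159.6 1.25 [(-0.078, -0.079), (-0.154, -0.171), (-0.227, -0.277), (-0.294, -0.397), (-0.352, -0.53)]
194.5 1.57 [(-0.046, -0.148), (-0.076, -0.308), (-0.088, -0.48), (-0.077, -0.66), (-0.043, -0.84)]
```

Request:
servo_tool:
  steps:
    - {"dx": -0.064, "dy": -0.03, "dz": 0, "wx": 0, "wy": 0, "wz": 0}
    - {"dx": -0.13, "dy": -0.068, "dz": 0, "wx": 0, "wy": 0, "wz": 0}
    - {"dx": -0.2, "dy": -0.115, "dz": 0, "wx": 0, "wy": 0, "wz": 0}
    - {"dx": -0.275, "dy": -0.171, "dz": 0, "wx": 0, "wy": 0, "wz": 0}
    - {"dx": -0.351, "dy": -0.238, "dz": 0, "wx": 0, "wy": 0, "wz": 0}

```text
time_s: 3.12
eef_pos: [0.4856, 0.2334, 0.0921]
eef_rot: [-0.0, 0.226, 0.974, 0.0]
wrist_force: [0.5, 0.3, 0.1]
opening: -0.003
grasp_force: 0.0
```

```bash
cat >> h.py <<'E'
AX=np.array([.572,.107])
def look():
    t=ctrl.get_obs()["time_s"];out=[]
    for n in("scene","top"):
        c=vision.camera(n)
        for a,p in blobs(boss_mask(c["frame"]),5):
            w=ray(c,*p,.092)[:2]-AX
            if .06<np.hypot(*w)<.105: out.append((n,round(t,3),int(a),round(float(np.hypot(*w)),4),round(float(np.degrees(np.arctan2(w[1],w[0]))),2)))
        t+=.05
    return out
E
python3 - <<'E'
from h import *
for o in look(): print(o)
print(ctrl.get_obs()["time_s"])
E
```

```text
('scene', 3.117, 158, 0.0889, 42.24)
('top', 3.167, 84, 0.0834, 43.5)
3.2167
```

```bash
python3 - <<'E'
import numpy as np
c=np.array([.5836,.1308]);dt=1/12
th=np.radians(133.3);cur=np.array([.4876,.2327])
for W in([1,1.2,1.2,1.1,.98],[1.1,1.22,1.34,1.46,1.57],[1.3,.9,.5,.2,0]):
    rows=[]
    for w in W:
        th+=w*dt
        rows.append(np.round((c+.14*np.array([np.cos(th),np.sin(th)])-cur)*10,3))
    print(np.degrees(th).round(1),[tuple(map(float,r)) for r in rows]);cur=cur+rows[-1]/10
print(cur)
E
```

```text
159.5 [(-0.082, -0.084), (-0.17, -0.192), (-0.247, -0.309), (-0.307, -0.423), (-0.351, -0.528)]
191.4 [(-0.039, -0.122), (-0.07, -0.261), (-0.087, -0.416), (-0.086, -0.586), (-0.061, -0.768)]
205.3 [(0.038, -0.147), (0.073, -0.245), (0.096, -0.299), (0.106, -0.32), (0.106, -0.32)]
[0.457  0.0711]
```

Request:
servo_tool:
  steps:
    - {"dx": -0.082, "dy": -0.084, "dz": 0, "wx": 0, "wy": 0, "wz": 0}
    - {"dx": -0.17, "dy": -0.192, "dz": 0, "wx": 0, "wy": 0, "wz": 0}
    - {"dx": -0.247, "dy": -0.309, "dz": 0, "wx": 0, "wy": 0, "wz": 0}
    - {"dx": -0.307, "dy": -0.423, "dz": 0, "wx": 0, "wy": 0, "wz": 0}
    - {"dx": -0.351, "dy": -0.528, "dz": 0, "wx": 0, "wy": 0, "wz": 0}

```text
time_s: 3.63
eef_pos: [0.451, 0.1805, 0.092]
eef_rot: [0.0, 0.226, 0.974, -0.0]
wrist_force: [1.1, -0.1, -0.1]
opening: -0.004
grasp_force: 0.0
```

Request:
servo_tool:
  steps:
    - {"dx": -0.039, "dy": -0.122, "dz": 0, "wx": 0, "wy": 0, "wz": 0}
    - {"dx": -0.07, "dy": -0.261, "dz": 0, "wx": 0, "wy": 0, "wz": 0}
    - {"dx": -0.087, "dy": -0.416, "dz": 0, "wx": 0, "wy": 0, "wz": 0}
    - {"dx": -0.086, "dy": -0.586, "dz": 0, "wx": 0, "wy": 0, "wz": 0}
    - {"dx": -0.061, "dy": -0.768, "dz": 0, "wx": 0, "wy": 0, "wz": 0}

```text
time_s: 4.05
eef_pos: [0.4449, 0.1034, 0.092]
eef_rot: [-0.0, 0.226, 0.974, 0.0]
wrist_force: [0.1, 0.4, -0.2]
opening: 0.001
grasp_force: 0.3
```

Request:
servo_tool:
  steps:
    - {"dx": 0.038, "dy": -0.13, "dz": 0.05, "wx": 0, "wy": 0, "wz": 0}
    - {"dx": 0.06, "dy": -0.2, "dz": 0.15, "wx": 0, "wy": 0, "wz": 0}
    - {"dx": 0.06, "dy": -0.2, "dz": 0.35, "wx": 0, "wy": 0, "wz": 0}
    - {"dx": 0.06, "dy": -0.1, "dz": 0.5, "wx": 0, "wy": 0, "wz": 0}
    - {"dx": 0.06, "dy": 0.1, "dz": 0.54, "wx": 0, "wy": 0, "wz": 0}

```text
time_s: 4.47
eef_pos: [0.4536, 0.113, 0.1493]
eef_rot: [0.003, 0.227, 0.974, 0.0]
wrist_force: [1.4, 0.3, 0.2]
opening: 0.001
grasp_force: 0.0
```

```bash
python3 - <<'E'
from h import *
for i in range(2):
  for o in look(): print(o)
o=ctrl.get_obs();print(o["time_s"],o["eef_pos"])
E
```

```text
('scene', 4.467, 145, 0.0856, 134.28)
('scene', 4.567, 143, 0.0847, 143.61)
4.6667 [0.45139442 0.11431293 0.14641177]
```

Request:
servo_tool:
  steps:
    - {"dx": 0.16, "dy": 0.06, "dz": -0.01, "wx": 0, "wy": 0, "wz": 0}
    - {"dx": 0.32, "dy": 0.05, "dz": -0.02, "wx": 0, "wy": 0, "wz": 0}
    - {"dx": 0.36, "dy": 0, "dz": -0.02, "wx": 0, "wy": 0, "wz": 0}
    - {"dx": 0.36, "dy": -0.11, "dz": -0.02, "wx": 0, "wy": 0, "wz": 0}
    - {"dx": 0.37, "dy": -0.22, "dz": -0.02, "wx": 0, "wy": 0, "wz": 0}

```text
time_s: 5.08
eef_pos: [0.4873, 0.0911, 0.1433]
eef_rot: [-0.001, 0.225, 0.974, -0.0]
wrist_force: [0.3, 0.5, -0.8]
opening: 0.003
grasp_force: 0.0
```

```bash
cat > ride.py <<'E'
from h import *
import json,sys
# args: commanded x y ; measures, fits, prints rows
cx,cy=float(sys.argv[1]),float(sys.argv[2]); cams=sys.argv[3:] or ["scene"]
try: L=json.load(open("log.json"))
except: L=[[4.467,134.28,"scene"],[4.567,143.61,"scene"]]
R=.084
for n in cams:
    o=ctrl.get_obs();t=o["time_s"];c=vision.camera(n)
    for a,p in blobs(boss_mask(c["frame"]),12):
        w=ray(c,*p,.092)[:2]-AX;r=np.hypot(*w)
        if .068<r<.1:
            an=np.degrees(np.arctan2(w[1],w[0])); 
            pr=L[-1][1]+80*(t-L[-1][0]); an+=360*round((pr-an)/360)
            print(n,round(t,3),a,"r",r.round(4),"ang",an.round(1),"pos",(w+AX).round(4),"tool-boss mm",((o["eef_pos"][:2]-w-AX)*1000).round(1))
            if abs(an-pr)<25: L.append([t,float(an),n])
json.dump(L,open("log.json","w"))
t=np.array([l[0] for l in L]);a=np.radians([l[1] for l in L]);t1=ctrl.get_obs()["time_s"]
B=[0.13,.1][0]
# dw/dt=-(.083+.033w)*k ; fit quadratic with prior on decel
from scipy.optimize import least_squares
def mod(p,tt):
    s=tt-4.5; g=.033*p[2]; ws=.083*p[2]/g  # w=(w0+ws)e^{-gs}-ws
    return p[0]+(p[1]+ws)*(1-np.exp(-g*s))/g-ws*s
s=least_squares(lambda p:np.r_[(mod(p,t)-a)/.02,(p[2]-1)/.3],[a[0],1.6,1]).x
w=(mod(s,t1+.01)-mod(s,t1))/.01
print("t",round(t1,3),"w0 %.3f k %.2f w now %.3f"%(s[1],s[2],w),"resid deg",np.degrees(a-mod(s,t)).round(1)[-6:])
cur=np.array([cx,cy])
for k in range(2):
    rows=[]
    for i in range(5):
        th=mod(s,t1+(5*k+i+1)/12);rows.append(np.round((AX+R*np.array([np.cos(th),np.sin(th)])-cur)*10,2))
    cur=cur+rows[-1]/10
    print([tuple(map(float,r)) for r in rows],"cmd end",cur.round(4))
E
python3 ride.py .4894 .0911 scene
```

```text
scene 5.083 131 r 0.0789 ang 192.0 pos [0.4948 0.0906] tool-boss mm [-7.5  0.5]
t 5.133 w0 1.675 k 1.00 w now 1.588 resid deg [ 0.1 -0.1  0. ]
[(0.06, -0.18), (0.11, -0.28), (0.17, -0.37), (0.25, -0.45), (0.33, -0.52)] cmd end [0.5224 0.0391]
[(0.09, -0.06), (0.19, -0.1), (0.29, -0.13), (0.39, -0.15), (0.49, -0.16)] cmd end [0.5714 0.0231]
```

Request:
servo_tool:
  steps:
    - {"dx": 0.07, "dy": -0.18, "dz": 0, "wx": 0, "wy": 0, "wz": 0}
    - {"dx": 0.13, "dy": -0.28, "dz": 0, "wx": 0, "wy": 0, "wz": 0}
    - {"dx": 0.2, "dy": -0.37, "dz": 0, "wx": 0, "wy": 0, "wz": 0}
    - {"dx": 0.28, "dy": -0.45, "dz": 0, "wx": 0, "wy": 0, "wz": 0}
    - {"dx": 0.36, "dy": -0.52, "dz": 0, "wx": 0, "wy": 0, "wz": 0}

```text
time_s: 5.55
eef_pos: [0.5249, 0.0393, 0.1441]
eef_rot: [0.0, 0.226, 0.974, 0.0]
wrist_force: [-0.1, 0.4, 0.9]
opening: 0.001
grasp_force: 0.0
```

```bash
python3 ride.py .5254 .0391 scene
```

```text
scene 5.55 126 r 0.0763 ang 236.5 pos [0.5299 0.0434] tool-boss mm [-5.  -4.1]
t 5.6 w0 1.710 k 0.92 w now 1.570 resid deg [ 0.4 -0.  -1.   0.6]
[(0.15, -0.1), (0.25, -0.13), (0.36, -0.15), (0.47, -0.16), (0.57, -0.15)] cmd end [0.5824 0.0241]
[(0.11, 0.02), (0.21, 0.05), (0.3, 0.09), (0.39, 0.15), (0.47, 0.21)] cmd end [0.6294 0.0451]
```

```bash
python3 - <<'E'
import json,numpy as np
A=np.array([.572,.107]);B=np.array([.575,.110]);L=[]
for t,r,a in((4.467,.0856,134.28),(4.567,.0847,143.61),(5.083,.0789,192),(5.55,.0763,236.5)):
    p=A+r*np.array([np.cos(np.radians(a)),np.sin(np.radians(a))])-B
    L.append([t,float(np.degrees(np.arctan2(p[1],p[0]))%360),"scene"]);print(L[-1],np.hypot(*p))
json.dump(L,open("log.json","w"))
E
sed -i 's/^AX=.*/AX=np.array([.575,.110])/' h.py
sed -i 's/^R=.084/R=.083/; s/^for n in cams:/for n in [q for q in cams if q!="none"]:/' ride.py
python3 ride.py .5254 .0391 none
```

```text
[4.467, 137.11900246453214, 'scene'] 0.08565181131485214
[4.567, 146.42422797664236, 'scene'] 0.08543819740041006
[5.083, 193.60516719007765, 'scene'] 0.0824905477531851
[5.55, 235.89767369281236, 'scene'] 0.08046191447646651
t 5.6 w0 1.657 k 0.96 w now 1.513 resid deg [ 0.2  0.  -0.5  0.3]
[(0.17, -0.06), (0.27, -0.09), (0.37, -0.11), (0.47, -0.12), (0.57, -0.12)] cmd end [0.5824 0.0271]
[(0.1, 0.02), (0.2, 0.05), (0.29, 0.08), (0.38, 0.13), (0.46, 0.19)] cmd end [0.6284 0.0461]
```

Request:
servo_tool:
  steps:
    - {"dx": 0.17, "dy": -0.06, "dz": 0, "wx": 0, "wy": 0, "wz": 0}
    - {"dx": 0.27, "dy": -0.09, "dz": 0, "wx": 0, "wy": 0, "wz": 0}
    - {"dx": 0.37, "dy": -0.11, "dz": 0, "wx": 0, "wy": 0, "wz": 0}
    - {"dx": 0.47, "dy": -0.12, "dz": 0, "wx": 0, "wy": 0, "wz": 0}
    - {"dx": 0.57, "dy": -0.12, "dz": 0, "wx": 0, "wy": 0, "wz": 0}

```text
time_s: 6.02
eef_pos: [0.5819, 0.0283, 0.1437]
eef_rot: [-0.0, 0.226, 0.974, 0.0]
wrist_force: [0.2, -0.3, 0.3]
opening: -0.0
grasp_force: 0.0
```

```bash
python3 ride.py .5824 .0271 scene
```

```text
scene 6.017 126 r 0.0793 ang 278.0 pos [0.586  0.0315] tool-boss mm [-4.1 -3.2]
t 6.067 w0 1.665 k 0.81 w now 1.493 resid deg [ 0.4  0.2 -0.8 -0.6  0.7]
[(0.19, 0.04), (0.29, 0.08), (0.37, 0.13), (0.46, 0.19), (0.53, 0.26)] cmd end [0.6354 0.0531]
[(0.06, 0.08), (0.12, 0.16), (0.16, 0.25), (0.19, 0.34), (0.22, 0.43)] cmd end [0.6574 0.0961]
```

Request:
servo_tool:
  steps:
    - {"dx": 0.19, "dy": 0.04, "dz": 0, "wx": 0, "wy": 0, "wz": 0}
    - {"dx": 0.29, "dy": 0.08, "dz": 0, "wx": 0, "wy": 0, "wz": 0}
    - {"dx": 0.37, "dy": 0.13, "dz": 0, "wx": 0, "wy": 0, "wz": 0}
    - {"dx": 0.46, "dy": 0.19, "dz": 0, "wx": 0, "wy": 0, "wz": 0}
    - {"dx": 0.53, "dy": 0.26, "dz": 0, "wx": 0, "wy": 0, "wz": 0}

```text
time_s: 6.48
eef_pos: [0.6346, 0.0548, 0.1438]
eef_rot: [-0.0, 0.226, 0.974, -0.0]
wrist_force: [0.2, 0.0, -0.4]
opening: 0.002
grasp_force: 0.0
```

Request:
servo_tool:
  steps:
    - {"dx": 0.06, "dy": 0.08, "dz": 0, "wx": 0, "wy": 0, "wz": 0}
    - {"dx": 0.12, "dy": 0.16, "dz": 0, "wx": 0, "wy": 0, "wz": 0}
    - {"dx": 0.16, "dy": 0.25, "dz": 0, "wx": 0, "wy": 0, "wz": 0}
    - {"dx": 0.19, "dy": 0.34, "dz": 0, "wx": 0, "wy": 0, "wz": 0}
    - {"dx": 0.22, "dy": 0.43, "dz": 0, "wx": 0, "wy": 0, "wz": 0}

```text
time_s: 6.9
eef_pos: [0.6564, 0.0984, 0.144]
eef_rot: [-0.0, 0.226, 0.974, 0.0]
wrist_force: [0.6, 1.0, 0.4]
opening: -0.0
grasp_force: 0.0
```

```bash
python3 ride.py .6574 .0961 scene
```

```text
scene 6.9 143 r 0.0819 ang 351.9 pos [0.6561 0.0985] tool-boss mm [ 0.3 -0.1]
t 6.95 w0 1.660 k 0.73 w now 1.420 resid deg [ 0.4  0.3 -0.7 -0.6  0.4  0.2]
[(0.01, 0.18), (-0.0, 0.27), (-0.03, 0.37), (-0.06, 0.46), (-0.1, 0.54)] cmd end [0.6474 0.1501]
[(-0.05, 0.09), (-0.11, 0.16), (-0.18, 0.22), (-0.25, 0.28), (-0.33, 0.33)] cmd end [0.6144 0.1831]
```

Dead on. I'll keep riding.

Request:
servo_tool:
  steps:
    - {"dx": 0.01, "dy": 0.18, "dz": 0, "wx": 0, "wy": 0, "wz": 0}
    - {"dx": 0, "dy": 0.27, "dz": 0, "wx": 0, "wy": 0, "wz": 0}
    - {"dx": -0.03, "dy": 0.37, "dz": 0, "wx": 0, "wy": 0, "wz": 0}
    - {"dx": -0.06, "dy": 0.46, "dz": 0, "wx": 0, "wy": 0, "wz": 0}
    - {"dx": -0.1, "dy": 0.54, "dz": 0, "wx": 0, "wy": 0, "wz": 0}

```text
time_s: 7.37
eef_pos: [0.6458, 0.1521, 0.144]
eef_rot: [-0.0, 0.226, 0.974, -0.0]
wrist_force: [0.2, 0.2, 0.0]
opening: 0.001
grasp_force: 0.0
```

Request:
servo_tool:
  steps:
    - {"dx": -0.05, "dy": 0.09, "dz": 0, "wx": 0, "wy": 0, "wz": 0}
    - {"dx": -0.11, "dy": 0.16, "dz": 0, "wx": 0, "wy": 0, "wz": 0}
    - {"dx": -0.18, "dy": 0.22, "dz": 0, "wx": 0, "wy": 0, "wz": 0}
    - {"dx": -0.25, "dy": 0.28, "dz": 0, "wx": 0, "wy": 0, "wz": 0}
    - {"dx": -0.33, "dy": 0.33, "dz": 0, "wx": 0, "wy": 0, "wz": 0}

```text
time_s: 7.78
eef_pos: [0.6125, 0.1848, 0.144]
eef_rot: [0.0, 0.226, 0.974, 0.0]
wrist_force: [-0.7, 0.1, 0.2]
opening: 0.0
grasp_force: 0.0
```

```bash
python3 ride.py .6144 .1831 scene
```

```text
scene 7.783 152 r 0.086 ang 417.9 pos [0.6207 0.1828] tool-boss mm [-8.2  2.1]
t 7.833 w0 1.681 k 0.91 w now 1.283 resid deg [ 0.3 -1.  -1.   0.3  1.3 -0.6]
[(-0.09, 0.04), (-0.17, 0.07), (-0.25, 0.09), (-0.34, 0.1), (-0.43, 0.1)] cmd end [0.5714 0.1931]
[(-0.08, -0.01), (-0.16, -0.03), (-0.24, -0.05), (-0.32, -0.08), (-0.39, -0.12)] cmd end [0.5324 0.1811]
```

Request:
servo_tool:
  steps:
    - {"dx": -0.08, "dy": 0.04, "dz": 0, "wx": 0, "wy": 0, "wz": 0}
    - {"dx": -0.16, "dy": 0.07, "dz": 0, "wx": 0, "wy": 0, "wz": 0}
    - {"dx": -0.24, "dy": 0.09, "dz": 0, "wx": 0, "wy": 0, "wz": 0}
    - {"dx": -0.32, "dy": 0.1, "dz": 0, "wx": 0, "wy": 0, "wz": 0}
    - {"dx": -0.41, "dy": 0.1, "dz": 0, "wx": 0, "wy": 0, "wz": 0}

```text
time_s: 8.25
eef_pos: [0.5715, 0.1943, 0.144]
eef_rot: [0.0, 0.226, 0.974, -0.0]
wrist_force: [0.5, 0.1, -0.1]
opening: -0.001
grasp_force: 0.0
```

```bash
python3 ride.py .5734 .1931 scene
```

```text
scene 8.25 153 r 0.0865 ang 449.8 pos [0.5753 0.1965] tool-boss mm [-3.8 -2.2]
t 8.3 w0 1.693 k 0.98 w now 1.206 resid deg [-1.2 -1.2  0.1  1.5  0.4 -0.8]
[(-0.13, -0.01), (-0.21, -0.03), (-0.28, -0.06), (-0.36, -0.09), (-0.43, -0.13)] cmd end [0.5304 0.1801]
[(-0.06, -0.05), (-0.12, -0.1), (-0.18, -0.15), (-0.23, -0.21), (-0.27, -0.28)] cmd end [0.5034 0.1521]
```

Request:
servo_tool:
  steps:
    - {"dx": -0.12, "dy": 0, "dz": 0, "wx": 0, "wy": 0, "wz": 0}
    - {"dx": -0.2, "dy": -0.02, "dz": 0, "wx": 0, "wy": 0, "wz": 0}
    - {"dx": -0.28, "dy": -0.05, "dz": 0, "wx": 0, "wy": 0, "wz": 0}
    - {"dx": -0.36, "dy": -0.08, "dz": 0, "wx": 0, "wy": 0, "wz": 0}
    - {"dx": -0.43, "dy": -0.12, "dz": 0, "wx": 0, "wy": 0, "wz": 0}

```text
time_s: 8.72
eef_pos: [0.5285, 0.1819, 0.144]
eef_rot: [-0.0, 0.226, 0.974, -0.0]
wrist_force: [0.2, 0.1, -0.1]
opening: -0.002
grasp_force: 0.0
```

Request:
servo_tool:
  steps:
    - {"dx": -0.06, "dy": -0.05, "dz": 0, "wx": 0, "wy": 0, "wz": 0}
    - {"dx": -0.12, "dy": -0.1, "dz": 0, "wx": 0, "wy": 0, "wz": 0}
    - {"dx": -0.18, "dy": -0.15, "dz": 0, "wx": 0, "wy": 0, "wz": 0}
    - {"dx": -0.23, "dy": -0.21, "dz": 0, "wx": 0, "wy": 0, "wz": 0}
    - {"dx": -0.27, "dy": -0.28, "dz": 0, "wx": 0, "wy": 0, "wz": 0}

```text
time_s: 9.13
eef_pos: [0.5017, 0.1537, 0.144]
eef_rot: [-0.0, 0.226, 0.974, 0.0]
wrist_force: [1.4, -0.7, 0.1]
opening: -0.002
grasp_force: 0.0
```

```bash
python3 ride.py .5034 .1531 scene
```

```text
scene 9.133 142 r 0.0851 ang 506.8 pos [0.5038 0.1566] tool-boss mm [-2.1 -2.9]
t 9.183 w0 1.707 k 1.05 w now 1.076 resid deg [-1.5 -0.2  1.3  0.8  0.  -0.7]
[(-0.04, -0.09), (-0.07, -0.16), (-0.09, -0.23), (-0.1, -0.3), (-0.11, -0.37)] cmd end [0.4924 0.1161]
[(-0.0, -0.07), (-0.0, -0.14), (0.01, -0.21), (0.02, -0.27), (0.04, -0.34)] cmd end [0.4964 0.0821]
```

Request:
servo_tool:
  steps:
    - {"dx": -0.04, "dy": -0.08, "dz": 0, "wx": 0, "wy": 0, "wz": 0}
    - {"dx": -0.07, "dy": -0.15, "dz": 0, "wx": 0, "wy": 0, "wz": 0}
    - {"dx": -0.09, "dy": -0.22, "dz": 0, "wx": 0, "wy": 0, "wz": 0}
    - {"dx": -0.11, "dy": -0.29, "dz": 0, "wx": 0, "wy": 0, "wz": 0}
    - {"dx": -0.11, "dy": -0.37, "dz": 0, "wx": 0, "wy": 0, "wz": 0}

```text
time_s: 9.6
eef_pos: [0.4909, 0.1166, 0.1439]
eef_rot: [-0.0, 0.226, 0.974, -0.0]
wrist_force: [-0.9, -0.2, -0.5]
opening: 0.001
grasp_force: 0.0
```

Request:
servo_tool:
  steps:
    - {"dx": 0, "dy": -0.07, "dz": 0, "wx": 0, "wy": 0, "wz": 0}
    - {"dx": 0, "dy": -0.14, "dz": 0, "wx": 0, "wy": 0, "wz": 0}
    - {"dx": 0.01, "dy": -0.21, "dz": 0, "wx": 0, "wy": 0, "wz": 0}
    - {"dx": 0.02, "dy": -0.27, "dz": 0, "wx": 0, "wy": 0, "wz": 0}
    - {"dx": 0.04, "dy": -0.34, "dz": 0, "wx": 0, "wy": 0, "wz": 0}

```text
time_s: 10.02
eef_pos: [0.4954, 0.0827, 0.144]
eef_rot: [-0.0, 0.226, 0.974, 0.0]
wrist_force: [-0.8, -0.1, -0.2]
opening: 0.001
grasp_force: 0.0
```

```bash
python3 ride.py .4964 .0821 scene
```

```text
scene 10.017 130 r 0.0822 ang 560.3 pos [0.4979 0.0815] tool-boss mm [-2.5  1.2]
t 10.067 w0 1.703 k 1.03 w now 0.975 resid deg [-0.1  1.4  0.8 -0.1 -0.9  0.2]
[(0.05, -0.1), (0.08, -0.16), (0.12, -0.22), (0.16, -0.27), (0.2, -0.31)] cmd end [0.5164 0.0511]
[(0.05, -0.05), (0.1, -0.08), (0.15, -0.12), (0.21, -0.15), (0.26, -0.18)] cmd end [0.5424 0.0331]
```

Request:
servo_tool:
  steps:
    - {"dx": 0.05, "dy": -0.1, "dz": 0, "wx": 0, "wy": 0, "wz": 0}
    - {"dx": 0.08, "dy": -0.16, "dz": 0, "wx": 0, "wy": 0, "wz": 0}
    - {"dx": 0.12, "dy": -0.22, "dz": 0, "wx": 0, "wy": 0, "wz": 0}
    - {"dx": 0.16, "dy": -0.27, "dz": 0, "wx": 0, "wy": 0, "wz": 0}
    - {"dx": 0.2, "dy": -0.31, "dz": 0, "wx": 0, "wy": 0, "wz": 0}

```text
time_s: 10.48
eef_pos: [0.5158, 0.0516, 0.144]
eef_rot: [0.0, 0.226, 0.974, -0.0]
wrist_force: [0.3, -0.8, 0.2]
opening: 0.003
grasp_force: 0.0
```

Request:
servo_tool:
  steps:
    - {"dx": 0.05, "dy": -0.05, "dz": 0, "wx": 0, "wy": 0, "wz": 0}
    - {"dx": 0.1, "dy": -0.08, "dz": 0, "wx": 0, "wy": 0, "wz": 0}
    - {"dx": 0.15, "dy": -0.12, "dz": 0, "wx": 0, "wy": 0, "wz": 0}
    - {"dx": 0.21, "dy": -0.15, "dz": 0, "wx": 0, "wy": 0, "wz": 0}
    - {"dx": 0.26, "dy": -0.18, "dz": 0, "wx": 0, "wy": 0, "wz": 0}

```text
time_s: 10.9
eef_pos: [0.542, 0.034, 0.144]
eef_rot: [0.0, 0.226, 0.974, 0.0]
wrist_force: [0.1, -0.8, 0.3]
opening: 0.004
grasp_force: 0.0
```

```bash
python3 ride.py .5424 .0331 scene
```

```text
scene 10.9 121 r 0.0799 ang 610.8 pos [0.5487 0.0346] tool-boss mm [-6.7 -0.6]
t 10.95 w0 1.690 k 0.99 w now 0.894 resid deg [ 1.8  1.  -0.1 -1.5 -1.2  1.3]
[(0.13, -0.04), (0.19, -0.05), (0.25, -0.06), (0.31, -0.06), (0.37, -0.06)] cmd end [0.5794 0.0271]
[(0.06, 0.01), (0.11, 0.01), (0.17, 0.03), (0.22, 0.04), (0.28, 0.06)] cmd end [0.6074 0.0331]
```

Request:
servo_tool:
  steps:
    - {"dx": 0.14, "dy": -0.03, "dz": 0, "wx": 0, "wy": 0, "wz": 0}
    - {"dx": 0.21, "dy": -0.04, "dz": 0, "wx": 0, "wy": 0, "wz": 0}
    - {"dx": 0.27, "dy": -0.04, "dz": 0, "wx": 0, "wy": 0, "wz": 0}
    - {"dx": 0.33, "dy": -0.04, "dz": 0, "wx": 0, "wy": 0, "wz": 0}
    - {"dx": 0.39, "dy": -0.04, "dz": 0, "wx": 0, "wy": 0, "wz": 0}

```text
time_s: 11.37
eef_pos: [0.5806, 0.0305, 0.1439]
eef_rot: [-0.0, 0.226, 0.974, 0.0]
wrist_force: [-0.5, 0.0, -0.1]
opening: -0.002
grasp_force: 0.0
```

Request:
servo_tool:
  steps:
    - {"dx": 0.05, "dy": 0, "dz": 0.15, "wx": 0, "wy": 0, "wz": 0}
    - {"dx": 0.08, "dy": 0, "dz": 0.4, "wx": 0, "wy": 0, "wz": 0}
    - {"dx": 0.08, "dy": 0, "dz": 0.65, "wx": 0, "wy": 0, "wz": 0}
    - {"dx": 0.05, "dy": -0.1, "dz": 0.9, "wx": 0, "wy": 0, "wz": 0}
    - {"dx": 0, "dy": -0.2, "dz": 1, "wx": 0, "wy": 0, "wz": 0}

```text
time_s: 11.78
eef_pos: [0.5821, 0.0103, 0.2479]
eef_rot: [0.003, 0.225, 0.974, 0.0]
wrist_force: [0.4, -0.8, 1.3]
opening: 0.003
grasp_force: 0.0
```

Request:
servo_tool:
  steps:
    - {"dx": -0.2, "dy": -0.1, "dz": 0, "wx": 0, "wy": 0, "wz": 0}
    - {"dx": -0.4, "dy": -0.2, "dz": 0, "wx": 0, "wy": 0, "wz": 0}
    - {"dx": -0.6, "dy": -0.3, "dz": 0, "wx": 0, "wy": 0, "wz": 0}
    - {"dx": -0.8, "dy": -0.4, "dz": 0, "wx": 0, "wy": 0, "wz": 0}
    - {"dx": -1, "dy": -0.5, "dz": 0, "wx": 0, "wy": 0, "wz": 0}

```text
time_s: 12.2
eef_pos: [0.4787, -0.0402, 0.2431]
eef_rot: [-0.001, 0.226, 0.974, -0.0]
wrist_force: [-0.1, 0.3, 0.3]
opening: -0.005
grasp_force: 0.0
```

Request:
servo_tool:
  steps:
    - {"dx": -0.2, "dy": -0.1, "dz": 0, "wx": 0, "wy": 0, "wz": 0}
    - {"dx": -0.4, "dy": -0.2, "dz": 0, "wx": 0, "wy": 0, "wz": 0}
    - {"dx": -0.6, "dy": -0.3, "dz": 0, "wx": 0, "wy": 0, "wz": 0}
    - {"dx": -0.8, "dy": -0.4, "dz": 0, "wx": 0, "wy": 0, "wz": 0}
    - {"dx": -0.9, "dy": -0.45, "dz": 0, "wx": 0, "wy": 0, "wz": 0}

```text
time_s: 12.62
eef_pos: [0.3881, -0.0852, 0.2431]
eef_rot: [-0.001, 0.226, 0.974, -0.0]
wrist_force: [0.0, 0.2, 0.5]
opening: -0.003
grasp_force: 0.0
```

```bash
python3 - <<'E'
from h import *
# let it coast: camera calls pass 0.05 s each; print boss now and then
for k in range(80):
    n="scene";t=ctrl.get_obs()["time_s"];c=vision.camera(n)
    if k%16==0 or k==79:
        for a,p in blobs(boss_mask(c["frame"]),30):
            w=ray(c,*p,.092)[:2]-AX
            if .07<np.hypot(*w)<.1: print(round(t,2),np.hypot(*w).round(4),np.degrees(np.arctan2(w[1],w[0])).round(1))
E
```

```text
12.62 0.0808 -23.2
13.42 0.0829 10.1
14.22 0.0846 39.2
15.02 0.0858 64.4
15.82 0.0863 86.3
16.57 0.0862 103.7
```

Request:
servo_tool:
  steps:
    - {"dx": 0, "dy": 0, "dz": 0, "wx": 0, "wy": 0, "wz": 0}
    - {"dx": 0, "dy": 0, "dz": 0, "wx": 0, "wy": 0, "wz": 0}
    - {"dx": 0, "dy": 0, "dz": 0, "wx": 0, "wy": 0, "wz": 0}
    - {"dx": 0, "dy": 0, "dz": 0, "wx": 0, "wy": 0, "wz": 0}
    - {"dx": 0, "dy": 0, "dz": 0, "wx": 0, "wy": 0, "wz": 0}

```text
time_s: 17.03
eef_pos: [0.3903, -0.0847, 0.244]
eef_rot: [-0.0, 0.226, 0.974, -0.0]
wrist_force: [-0.2, 0.1, -0.3]
opening: 0.0
grasp_force: 0.0
```

Request:
servo_tool:
  steps:
    - {"dx": 0, "dy": 0, "dz": 0, "wx": 0, "wy": 0, "wz": 0}
    - {"dx": 0, "dy": 0, "dz": 0, "wx": 0, "wy": 0, "wz": 0}
    - {"dx": 0, "dy": 0, "dz": 0, "wx": 0, "wy": 0, "wz": 0}
    - {"dx": 0, "dy": 0, "dz": 0, "wx": 0, "wy": 0, "wz": 0}
    - {"dx": 0, "dy": 0, "dz": 0, "wx": 0, "wy": 0, "wz": 0}

```text
time_s: 17.45
eef_pos: [0.3903, -0.0847, 0.244]
eef_rot: [0.0, 0.226, 0.974, -0.0]
wrist_force: [-0.1, 0.0, 0.7]
opening: -0.0
grasp_force: 0.0
```

Request:
servo_tool:
  steps:
    - {"dx": 0, "dy": 0, "dz": 0, "wx": 0, "wy": 0, "wz": 0}
    - {"dx": 0, "dy": 0, "dz": 0, "wx": 0, "wy": 0, "wz": 0}
    - {"dx": 0, "dy": 0, "dz": 0, "wx": 0, "wy": 0, "wz": 0}
    - {"dx": 0, "dy": 0, "dz": 0, "wx": 0, "wy": 0, "wz": 0}
    - {"dx": 0, "dy": 0, "dz": 0, "wx": 0, "wy": 0, "wz": 0}

```text
time_s: 17.87
eef_pos: [0.3903, -0.0847, 0.244]
eef_rot: [0.0, 0.226, 0.974, -0.0]
wrist_force: [0.1, -0.8, 0.2]
opening: -0.003
grasp_force: 0.0
```

Request:
servo_tool:
  steps:
    - {"dx": 0, "dy": 0, "dz": 0, "wx": 0, "wy": 0, "wz": 0}
    - {"dx": 0, "dy": 0, "dz": 0, "wx": 0, "wy": 0, "wz": 0}
    - {"dx": 0, "dy": 0, "dz": 0, "wx": 0, "wy": 0, "wz": 0}
    - {"dx": 0, "dy": 0, "dz": 0, "wx": 0, "wy": 0, "wz": 0}
    - {"dx": 0, "dy": 0, "dz": 0, "wx": 0, "wy": 0, "wz": 0}

```text
time_s: 18.28
eef_pos: [0.3903, -0.0847, 0.244]
eef_rot: [0.0, 0.226, 0.974, 0.0]
wrist_force: [0.0, -0.5, 0.6]
opening: -0.003
grasp_force: 0.0
```

Request:
servo_tool:
  steps:
    - {"dx": 0, "dy": 0, "dz": 0, "wx": 0, "wy": 0, "wz": 0}
    - {"dx": 0, "dy": 0, "dz": 0, "wx": 0, "wy": 0, "wz": 0}
    - {"dx": 0, "dy": 0, "dz": 0, "wx": 0, "wy": 0, "wz": 0}
    - {"dx": 0, "dy": 0, "dz": 0, "wx": 0, "wy": 0, "wz": 0}
    - {"dx": 0, "dy": 0, "dz": 0, "wx": 0, "wy": 0, "wz": 0}

```text
time_s: 18.7
eef_pos: [0.3903, -0.0847, 0.244]
eef_rot: [-0.0, 0.226, 0.974, 0.0]
wrist_force: [0.2, -0.1, 0.1]
opening: -0.001
grasp_force: 0.0
```

Request:
servo_tool:
  steps:
    - {"dx": 0, "dy": 0, "dz": 0, "wx": 0, "wy": 0, "wz": 0}
    - {"dx": 0, "dy": 0, "dz": 0, "wx": 0, "wy": 0, "wz": 0}
    - {"dx": 0, "dy": 0, "dz": 0, "wx": 0, "wy": 0, "wz": 0}
    - {"dx": 0, "dy": 0, "dz": 0, "wx": 0, "wy": 0, "wz": 0}
    - {"dx": 0, "dy": 0, "dz": 0, "wx": 0, "wy": 0, "wz": 0}

```text
time_s: 19.12
eef_pos: [0.3903, -0.0847, 0.244]
eef_rot: [0.0, 0.226, 0.974, -0.0]
wrist_force: [0.2, 1.0, -0.0]
opening: -0.001
grasp_force: 0.0
```

```bash
python3 - <<'E'
from h import *
for k in range(61):
    t=ctrl.get_obs()["time_s"];c=vision.camera("scene")
    if k%10==0:
        for a,p in blobs(boss_mask(c["frame"]),30):
            w=ray(c,*p,.092)[:2]-AX
            if .07<np.hypot(*w)<.1: print(round(t,2),np.hypot(*w).round(4),np.degrees(np.arctan2(w[1],w[0])).round(2))
save(c,"end")
E
```

```text
19.12 0.0855 143.53
19.62 0.0854 148.25
20.12 0.0851 151.53
20.62 0.0851 153.73
21.12 0.0849 154.84
21.62 0.0849 155.02
22.12 0.0849 155.02
```

View pics/end.png

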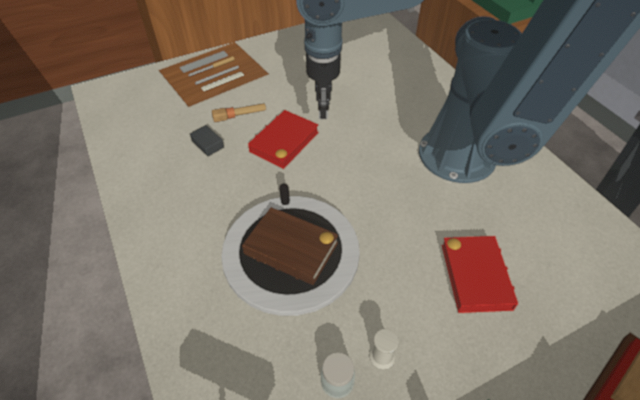

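The platter is at rest (angle steady at 155.02°), with the book still centred and its boss at (327,238). The gripper is clear at (323,110), and the jar, spool, weight and brush look unmoved.

```bash
python3 -c "
from h import *
print(workorder.hand_in())"
```

```text
the job is handed in; nothing more can be done
None
```

The job is done and handed in: I spun the turntable to about 1.6–1.7 rad/s (a quarter turn is 1.57), rode above the boss for about 6 s with measured sideways error up to about 8 mm, then moved clear. The platter came to rest by about 22 s with the book still centred, and the other things on the bench look unmoved.

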